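# Reset the tripped welder breaker

### The arm

A 6-joint arm with a two-finger parallel gripper is mounted at the origin on the work surface. World frame = base frame: x ahead of the robot, y to its left, z up, the work surface at z = 0. Lengths are in m, angles in rad, forces in N, time in s.
With the tool pointing down it reaches from about 0.25 to 0.8 m from the base axis. Payload 3.9 kg.
Tool frame: the origin (TCP) lies where the fingers leave the gripper's body, on its centre line; the fingertips stand 73 mm ahead of it and the grasp point (between the pads) lies 54 mm ahead of it; z points along the fingers, y is the line along which they close (so a half turn about z gives the same grasp; the last joint's range is limited). The gripper opens to 85 mm and grips with 20 to 120 N. Pads are 22 mm wide; open, the fingers measure 114 mm over their backs; the gripper's body (76 mm by 85 mm) begins 54 mm behind the grasp point. The pads swing forward as they close: fully open they stand 13 mm farther back than shut.
Start: joints at [-1.179, 0.26, -0.138, 1.173, 0, 1.571], TCP at [0.2, -0.485, 0.304] pointing down, gripper open.
Joint ranges: [-2.78, 2.78], [-0.83, 1.72], [-1.28, 1.37], [-1.9, 2.12], [-1.57, 1.48], [-3.14, 3.14]. Speed limits (rad/s): [2.57, 2.57, 3.14, 3.14, 3.14, 3.14].

### API

Orientations are given as [roll, pitch, yaw] about the fixed x, y, z axes, in that order (R = Rz(yaw) Ry(pitch) Rx(roll)).
In Python, from bench import read_state, snapshot, finish_job gives the robot as it stands. The module is installed in compiled form; this text tells all that it offers.
- The arm moves only by the tool arm_command, never from a script. Its argument "steps" is one flat list of numbers, 6 for each row, row after row: the shift along the world's x, y, z in cm, then the turn, a rotation vector about the world's x, y, z in degrees. In form: [tx, ty, tz, wx, wy, wz, tx, ty, tz, wx, wy, wz, ...]. A call has 1 to 5 rows; each row is the pose to reach, as a shift and turn from the pose commanded when the call began; what a row does not reach only later rows make up. A row lasts 1/10 s, in which the tool goes at most 50 mm and 8.59 degrees, less where a joint would pass 70% of its speed; a pose out of reach is approached as far as the arm can. A call with a gripper value outside its range is refused whole. "fingers" is the finger opening in cm, from 0 to 8.54, set as the call begins (left out, the last holds). The fingers move at their own pace and stop on an object; "force" is the grip in N (left out, the last holds). Time passes only in rows, so rows that repeat a pose let the fingers close. It gives the time, the measured TCP pose, the force and the opening at its end, in the units of the state.
- read_state(): the state, without advancing time (a new reading comes with each control period).
- snapshot(name): name is "scene" or "top" or "wrist"; returns a dict with "pixels" (400x640x3 uint8, blue, green, red), "fx", "fy", "cx", "cy" (pixels), "k1" (the pictures are not rectified: a ray, as slopes to the right and down, at radius r is drawn at 1 + k1 r^2 times it, then the intrinsics apply), "R" (3x3) and "t" (3): a world point X has camera coordinates R X + t. Camera axes: x right, y down, z forward; pixel columns grow to the right and rows downward; lengths in m; the calibration is good to about 2 mm. A picture is of the moment at which its call begins. There is no depth.
- finish_job(): hands the job in, once; it reports no verdict.
The state is a dict: "time_s": time; "q": joint angles; "qvel": joint speeds; "tau": joint torques, N m; "ee_pos": TCP position; "ee_rot": TCP orientation; "wrist_force": force on the tool from outside, world axes, zero at the start; "ft_torque": the same for the moment, N m; "gripper_width": finger opening in m.
Only numpy, scipy, OpenCV 4.12 (cv2) and the standard library are available. Lean on these libraries where they do the work, as an engineer would, in place of code of your own. Each camera call takes 0.05 s, during which the arm holds its last target. There are 200 camera calls.

### The job

The welder's breaker on the bench power console has tripped: its white handle stands half-way while its neighbour's is on. Push that handle all the way off, feeling for the point where it resets at the end of its travel, then throw it on so that it stays on by itself, and finally shut the clear spark cover fully down. The handles are brittle: never lean on one with more than 18 N, leave the other breaker on, and do not disturb the other things on the table.

Things in the scene. Friction and masses are not known exactly. Their poses are not given: they have to be found in the camera images.
- console: Bench power console: beige steel box with a sloping top, fixed to the table, 260 mm deep (x), 166 mm wide (y). Origin: centre of its underside; its x points away from the robot, y left. The grey top panel rises along x at 15 degrees and is 125 mm above the table over the origin.
- welder_breaker: The tripped breaker: black case 112 mm long up the slope, 54 mm wide, standing 28 mm off the panel around its handle; red mark at its ON (far) end, green at its OFF (near) end. Origin on the panel surface under the case's centre. The twin breaker's centre is 64 mm beside it, left or right.
- welder_handle (a joint): Angle (rad) of the tripped handle about a level axis along the console's y: 0 square to the panel (half-way), + leaning up the slope (ON stop +0.45), - down the slope towards the robot (OFF). Tripped, it springs back to about 0. Pushed off, the force grows to some 12 N, then eases as it clicks over (resets), 0.03 to 0.1 rad before its OFF stop, which lies anywhere from -0.25 to -0.65.
- welder_handle_tip (a point): Centre of the tripped handle's end face, 52 mm from its pivot (pivot 6 mm off the panel, over the breaker's origin). White block 16 mm wide (y), 12 mm thick, 30 mm standing out of the case. Once reset it stays at its OFF stop, needs 3 to 5 N to start back, and snaps over past the middle to ON. Not reset, it will not stay ON. It breaks above 18 N.
- fan_handle (a joint): Angle (rad) of the identical neighbouring breaker's handle, same sense; it is ON (+0.45) and must stay so.
- fan_handle_tip (a point): Centre of the end face of the neighbouring breaker's white handle.
- cover (a joint): Opening angle (rad) of the clear domed spark cover, hinged along the panel's left (+y) edge: 0 = shut on the panel, up to 2.4 open. It starts at 2.1 to 2.3; its stiff hinge holds it wherever it is left, and up to 4 N at its edge moves it.
- cover_hinge (a point): Point on the cover's hinge axis half-way along it, on the panel surface 80 mm left (+y) of the console's centre line. The axis runs straight up the slope.
- cover_edge (a point): Outer corner of the cover's free side, half-way along: shut, it lies 155 mm right (-y) of the hinge and 62 mm off the panel. Dome 155 x 155 mm, 62 mm deep, clear, grey trim, 3 mm walls; its flat outer face runs from this corner to above the hinge. Open, that face looks left, away from the breakers; shut, it looks up. A 10 mm grey tab stands out low on the free side.
- plate_a: Bystander: bare metal plate 100 x 140 x 5 mm lying flat; origin under its centre.
- plate_b: Bystander: steel plate 90 x 120 x 5 mm lying flat; origin under its centre.
- flat_bar: Bystander: flat steel bar 340 x 40 x 8 mm, long along its x; origin under its centre.
- magnet_square: Bystander: red triangular welding magnet, about 75 mm, 18 mm thick, lying flat; origin under its middle.
- wire_brush: Bystander: wire brush lying along its x.
- spray_can: Bystander: yellow spray can 60 mm across, 170 mm tall, upright; origin under it.
- nozzle_tin: Bystander: copper-coloured tin of spare nozzles, 64 mm across, 35 mm high; origin under it.

How it is judged:
On the way, in this order (a step that is already met when the one before it is completed fails the run):
1. the tripped handle has been pushed to OFF (below -0.20 rad) (value of joint welder_handle below -0.2 rad), for 0.1 s.
2. the handle has been thrown to ON (above 0.38 rad) and stays there with nothing touching it (value of joint welder_handle above 0.38 rad and contact force between anything else and welder_handle below 0.1 N), for 0.2 s.
At the end, for the whole second after the job is handed in: The reset breaker's handle stays ON by itself (above 0.38 rad), its neighbour is still ON (above 0.38 rad), and the cover is shut (below 0.04 rad), all at rest (value of joint each of welder_handle, fan_handle above 0.38 rad and value of joint cover below 0.04 rad and velocity of joint each of welder_handle, cover below 0.05 rad/s); the robot touches nothing.
It fails at once if a breaker handle is loaded with more than 18 N (contact force between anything else and welder_handle above 18 N or contact force between anything else and fan_handle above 18 N).
It fails at once if the neighbouring breaker is moved off ON (below 0.30 rad) (value of joint fan_handle below 0.3 rad).
It fails at once if a bystander is moved by more than 30 mm (distance of any of plate_a, plate_b, flat_bar, magnet_square, wire_brush, spray_can, nozzle_tin from where it was at the start of the episode above 0.03 m).
It also fails if it takes over 72 s, if anything falls off the work surface, if the arm or the gripper's body presses on something with over 40 N, if the wrist force passes 120 N, or if a joint passes its speed limit or range.

## Working session

There is one attempt and no reset: what is moved stays moved. The work goes in short steps, Python scripts to look and compute and a tool call to move; the robot and the scene stay as the last step left them, time stands still between calls to the robot, and variables do not carry over. Pictures are saved under pics/ and viewed, on a budget of 10 in all, crops included, one or two more only if the job needs it, and the job is handed in when it is done.

Besides the shell and the picture viewer there is one more tool, called after "Emit:" in YAML: its name, and indented under it one key for each argument. arm_command: Moves the arm, as the interface text tells. Its arguments: {"type":"object","properties":{"steps":{"type":"array"},"fingers":{"type":"number"},"force":{"type":"number"}},"required":["steps"]}

```bash
mkdir -p pics; cat > h.py <<'E'
import numpy as np, cv2, pickle
from bench import read_state, snapshot, finish_job
def snap(n,f):
    s=snapshot(n); cv2.imwrite(f'pics/{f}.png',s['pixels']); pickle.dump(s,open(f'pics/{f}.pkl','wb')); return s
def load(f): return pickle.load(open(f'pics/{f}.pkl','rb'))
def ray(s,u,v):
    K=np.array([[s['fx'],0,s['cx']],[0,s['fy'],s['cy']],[0,0,1.]])
    p=cv2.undistortPoints(np.array([[[u,v]]],float),K,np.array([s['k1'],0,0,0.]))[0,0]
    R=np.array(s['R']); return -R.T@np.array(s['t']), R.T@np.array([p[0],p[1],1])
def onz(s,u,v,z):
    o,d=ray(s,u,v); return o+d*(z-o[2])/d[2]
def tri(s1,p1,s2,p2):
    o1,d1=ray(s1,*p1);o2,d2=ray(s2,*p2)
    a=np.linalg.lstsq(np.c_[d1,-d2],o2-o1,rcond=None)[0]
    x,y=o1+d1*a[0],o2+d2*a[1]; return (x+y)/2,np.linalg.norm(x-y)
def proj(s,X):
    c=np.array(s['R'])@np.array(X)+np.array(s['t']); a=c[:2]/c[2]; a=a*(1+s['k1']*(a@a)); return s['fx']*a[0]+s['cx'],s['fy']*a[1]+s['cy']
E
python3 - <<'E'
from h import *
for n in('scene','top'):
    s=snap(n,n+'0'); print(n,s['fx'],s['k1'],-np.array(s['R']).T@s['t'])
print(read_state())
E
```

```text
scene 495.2900243238802 0.04791611036570422 [1.50109341 0.12369013 1.15070513]
top 395.4820402305278 -0.05959592434950872 [0.37403586 0.01353261 1.21694439]
{'time_s': 0.1, 'q': array([-1.17901272e+00,  2.60593731e-01, -1.39266002e-01,  1.17271717e+00,
        3.36185558e-06,  1.57083954e+00]), 'qvel': array([ 0.00063629, -0.00292029,  0.00280336,  0.00049242,  0.00046367,
        0.00129911]), 'tau': array([ 5.23829876e-04, -4.06507516e+01,  2.54527456e+01,  1.00738453e-02,
        1.37664615e-04, -8.09222449e-07]), 'ee_pos': array([ 0.20027282, -0.4847539 ,  0.30315112]), 'ee_rot': array([-3.13981208e+00, -3.28491285e-06,  3.91740388e-01]), 'wrist_force': array([-0.75520106,  0.18549032,  0.29503213]), 'ft_torque': array([ 0.02163877, -0.04258549,  0.00644469]), 'gripper_width': 0.0850543136610292}
```

View pics/scene0.png

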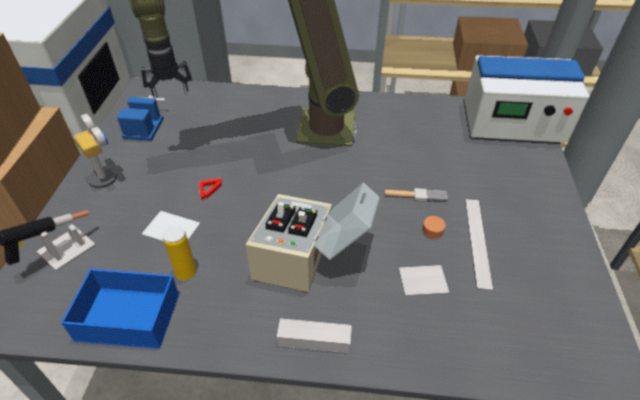

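View pics/top0.png

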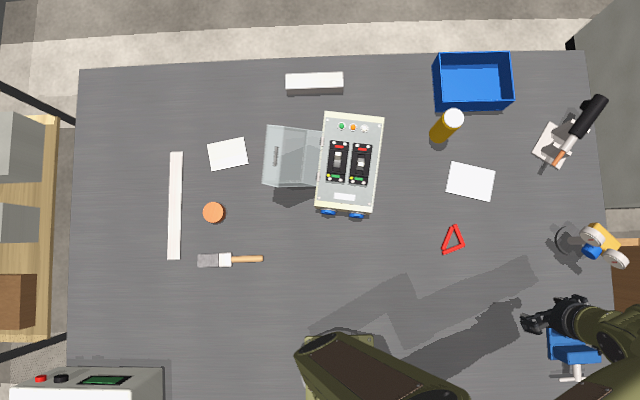

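Console is seen from above at about px (350,163), with the cover open to its left (290,155) and the breakers at (338,163) and (361,165). I'll zoom in on both views.

```bash
python3 - <<'E'
from h import *
a=load('top0')['pixels'][100:225,255:395]; b=load('scene0')['pixels'][180:295,240:385]
a=cv2.resize(a,(580,518),interpolation=cv2.INTER_CUBIC)[:, :]; 
cv2.imwrite('pics/za.png',cv2.resize(load('top0')['pixels'][105:220,310:390],None,fx=5,fy=5,interpolation=cv2.INTER_CUBIC))
z1=cv2.resize(load('top0')['pixels'][105:220,310:390],None,fx=5,fy=5,interpolation=cv2.INTER_CUBIC)
z2=cv2.resize(load('scene0')['pixels'][190:270,255:335],None,fx=5,fy=5,interpolation=cv2.INTER_CUBIC)
h=575; z2=cv2.copyMakeBorder(z2,0,h-400,0,0,0)
cv2.imwrite('pics/z.png',np.hstack([z1,z2]))
E
```

```text
(no output)
```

View pics/z.png

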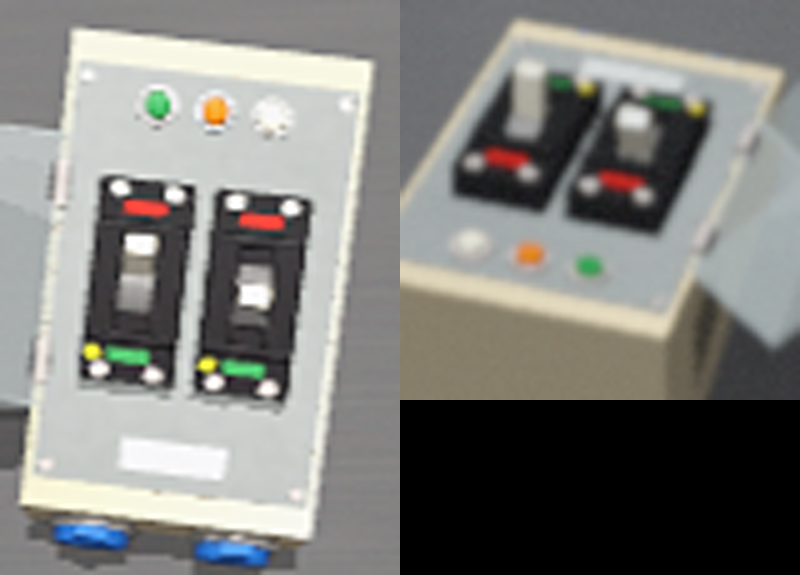

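The left breaker (+y) is ON (tip top view ≈(338,154)). The right breaker's handle stands square to the panel (tip top ≈(361,164), scene ≈(281,204)), so that one is tripped. Next: the console pose from its corners.

```bash
cat > pose.py <<'E'
from h import *
s=load('top0'); c=load('scene0')
Z=lambda u,v:(310+(u+.5)/5-.5,105+(v+.5)/5-.5)
t=np.tan(np.radians(15))
mod=np.array([[.13,.083],[.13,-.083],[-.13,-.083],[-.13,.083]])
pix=[Z(75,30),Z(373,62),Z(310,540),Z(22,503)]
W=np.array([onz(s,*p,.125+m[0]*t) for p,m in zip(pix,mod)])
a=mod-mod.mean(0);b=W[:,:2]-W[:,:2].mean(0)
yaw=np.arctan2((a[:,0]*b[:,1]-a[:,1]*b[:,0]).sum(),(a*b).sum())
P=W[:,:2].mean(0)
Rz=np.array([[np.cos(yaw),-np.sin(yaw),0],[np.sin(yaw),np.cos(yaw),0],[0,0,1]])
Ry=cv2.Rodrigues(np.array([0,-np.radians(15),0]))[0]
Rp=Rz@Ry; O=np.array([*P,.125])  # panel frame: x up slope, y left, z normal
w=lambda p:O+Rp@np.array(p)
inv=lambda X:Rp.T@(np.array(X)-O)
E
python3 - <<'E'
from pose import *
print(W.round(3).tolist(),P,np.degrees(yaw)); print((b-(a@Rz[:2,:2].T)).round(4).tolist())
tip,e=tri(s,Z(255,295),c,(280.9,203.3)); print('tip',tip,e,'panel',inv(tip))
tf,e=tri(s,Z(140,243),c,(286+ (0),0)) if 0 else tri(s,Z(140,243),c,(255+232/5,190+118/5)); print('fan',tf,e,inv(tf))
# breaker marks on case top z=.028: red and green
for n,p in dict(redW=Z(261,221),grW=Z(243,369),redF=Z(146,208),grF=Z(128,356)).items():
    o,d=ray(s,*p); n_=Rp[:,2]; k=((w([0,0,.022])-o)@n_)/(d@n_); print(n,inv(o+k*d).round(4))
# cover edge corners in scene?
for th in(2.1,2.2,2.3):
  for x in(-.077,.077):
    # shut: (0,-.155,.062) rel hinge; rotate about panel x by -th
    C,S=np.cos(th),np.sin(th)
    for y0,z0 in((-.155,.062),(0,.062),(-.155,0)):
      # opening: -y side rises
      y=C*y0+S*z0; z=-S*y0+C*z0
      q=w([x,.08+y,z]); print(th,x,(y0,z0),q.round(3),'top',np.round(proj(s,q)),'scene',np.round(proj(c,q)))
E
```

```text
[[0.742, 0.019, 0.16], [0.717, -0.145, 0.16], [0.46, -0.105, 0.09], [0.486, 0.059, 0.09]] [ 0.60128869 -0.04294613] -8.815100928833925
[[-0.0006, -0.0], [0.0004, 0.0001], [-0.0004, 0.0002], [0.0007, -0.0003]]
tip [ 0.58407008 -0.07213374  0.18235729] 0.000218686792526332 panel [ 0.0027302  -0.03148154  0.05864908]
fan [ 0.61482581 -0.01217686  0.18087852] 0.0003872829949877181 [0.02282921 0.03248034 0.05173263]
redW [ 0.0414 -0.0314  0.022 ]
grW [-0.0405 -0.0318  0.022 ]
redF [0.0412 0.032  0.022 ]
grF [-0.0409  0.0322  0.022 ]
2.1 -0.077 (-0.155, 0.062) [0.534 0.182 0.204] top [264. 184.] scene [376. 191.]
2.1 -0.077 (0, 0.062) [0.556 0.099 0.075] top [300. 182.] scene [343. 227.]
2.1 -0.077 (-0.155, 0) [0.518 0.13  0.234] top [283. 188.] scene [358. 178.]
2.1 0.077 (-0.155, 0.062) [0.681 0.159 0.244] top [270. 125.] scene [367. 221.]
2.1 0.077 (0, 0.062) [0.703 0.076 0.115] top [305. 129.] scene [331. 258.]
2.1 0.077 (-0.155, 0) [0.665 0.107 0.274] top [289. 126.] scene [347. 206.]
2.2 -0.077 (-0.155, 0.062) [0.539 0.191 0.191] top [262. 183.] scene [379. 196.]
2.2 -0.077 (0, 0.062) [0.557 0.096 0.07 ] top [301. 182.] scene [342. 228.]
2.2 -0.077 (-0.155, 0) [0.522 0.143 0.226] top [278. 187.] scene [362. 181.]
2.2 0.077 (-0.155, 0.062) [0.686 0.168 0.231] top [267. 124.] scene [370. 226.]
2.2 0.077 (0, 0.062) [0.704 0.073 0.11 ] top [307. 130.] scene [330. 259.]
2.2 0.077 (-0.155, 0) [0.669 0.12  0.266] top [284. 126.] scene [351. 210.]
2.3 -0.077 (-0.155, 0.062) [0.544 0.198 0.177] top [260. 182.] scene [381. 201.]
2.3 -0.077 (0, 0.062) [0.558 0.092 0.065] top [303. 182.] scene [340. 229.]
2.3 -0.077 (-0.155, 0) [0.526 0.154 0.217] top [274. 186.] scene [366. 185.]
2.3 0.077 (-0.155, 0.062) [0.691 0.175 0.217] top [265. 124.] scene [372. 232.]
2.3 0.077 (0, 0.062) [0.705 0.069 0.105] top [308. 130.] scene [328. 260.]
2.3 0.077 (-0.155, 0) [0.673 0.131 0.257] top [280. 126.] scene [356. 214.]
```

```bash
cat >> pose.py <<'E'
from scipy.spatial.transform import Rotation as Ro
def tool(tilt=0,flip=False):  # tool z=-normal tilted by tilt deg about panel y, y=+x panel
    y=Rp[:,0];z=-Rp[:,2];R=np.c_[np.cross(y,z),y,z]
    if flip: R=R@np.diag([-1,-1,1.])
    return Ro.from_rotvec(np.radians(tilt)*Rp[:,1]).as_matrix()@R
def go(p,R=None,st=None):  # p = TCP in panel frame
    st=st or read_state(); cur=Ro.from_euler('xyz',st['ee_rot'])
    r=(Ro.from_matrix(tool() if R is None else R)*cur.inv()).as_rotvec(degrees=True)
    print('shift cm',((w(p)-st['ee_pos'])*100).round(2),'turn',r.round(2),'d',Rp.T.round(3).tolist() if 0 else '')
def st():
    s_=read_state(); cur=Ro.from_euler('xyz',s_['ee_rot']).as_matrix()
    print('t',round(s_['time_s'],2),'tcp panel mm',(inv(s_['ee_pos'])*1e3).round(1),'F panel',(Rp.T@s_['wrist_force']).round(2),'rot err',Ro.from_matrix(tool()@cur.T).as_rotvec(degrees=True).round(1),'w',round(s_['gripper_width'],4))
E
python3 - <<'E'
from pose import *
go([0,-.032,.20]); print(Rp.round(3))
E
```

```text
shift cm [34.5  41.81  1.5 ] turn [ -9.76 -12.4   58.39] d 
[[ 0.955  0.153 -0.256]
 [-0.148  0.988  0.04 ]
 [ 0.259  0.     0.966]]
```

Emit:
arm_command:
  steps: [34.5,41.8,1.5,-9.8,-12.4,58.4,34.5,41.8,1.5,-9.8,-12.4,58.4,34.5,41.8,1.5,-9.8,-12.4,58.4,34.5,41.8,1.5,-9.8,-12.4,58.4,34.5,41.8,1.5,-9.8,-12.4,58.4]
  fingers: 6

```text
time_s: 0.6
ee_pos: [0.3601, -0.2906, 0.3106]
ee_rot: [2.951, -0.028, 1.126]
wrist_force: [1.5, -0.5, -0.0]
gripper_width: 0.0601
```

```bash
python3 - <<'E'
from pose import *
go([0,-.032,.20]); st()
E
```

```text
shift cm [18.51 22.39  0.76] turn [-2.73 -3.43 16.59] d 
t 0.6 tcp panel mm [-145.5 -281.7  231.1] F panel [ 1.48 -0.28 -0.45] rot err [-2.7 -3.4 16.6] w 0.0601
```

Emit:
arm_command:
  steps: [18,22,0.8,-2.7,-3.4,16.6,18,22,0.8,-2.7,-3.4,16.6,18,22,0.8,-2.7,-3.4,16.6,18,22,0.8,-2.7,-3.4,16.6,18,22,0.8,-2.7,-3.4,16.6]

```text
time_s: 1.1
ee_pos: [0.5183, -0.0971, 0.3177]
ee_rot: [2.882, -0.001, 1.412]
wrist_force: [-0.0, -0.9, 0.3]
gripper_width: 0.0603
```

Emit:
arm_command:
  steps: [0,0,0,0,0,0,0,0,0,0,0,0,0,0,0,0,0,0]

```text
time_s: 1.4
ee_pos: [0.5168, -0.0995, 0.3172]
ee_rot: [2.883, -0.001, 1.411]
wrist_force: [-0.9, -0.9, 0.2]
gripper_width: 0.0598
```

```bash
python3 - <<'E'
from pose import *
go([0,-.032,.20]); st()
E
```

```text
shift cm [2.84 3.28 0.1 ] turn [-0.06 -0.19  0.35] d 
t 1.4 tcp panel mm [-22.5 -68.8 205. ] F panel [-0.63 -1.    0.39] rot err [-0.1 -0.2  0.3] w 0.0598
```

Emit:
arm_command:
  steps: [3.9,3.1,-3.8,0,0,0.3,3.9,3.1,-3.8,0,0,0.3,3.9,3.1,-3.8,0,0,0.3,3.9,3.1,-3.8,0,0,0.3]

```text
time_s: 1.8
ee_pos: [0.5558, -0.0692, 0.2798]
ee_rot: [2.883, -0.0, 1.415]
wrist_force: [0.0, -0.5, 0.0]
gripper_width: 0.0597
```

```bash
python3 - <<'E'
from pose import *
st(); go([0,-.032,.135])
a=snap('wrist','w1'); b=snap('scene','s1')
z=cv2.resize(b['pixels'][130:260,220:350],None,fx=3.08,fy=3.08,interpolation=cv2.INTER_CUBIC)
w_=cv2.resize(a['pixels'],(400,250)); w_=cv2.copyMakeBorder(w_,0,len(z)-250,0,0,0)
cv2.imwrite('pics/v1.png',np.hstack([z,w_]))
E
```

```text
t 1.8 tcp panel mm [  0.6 -32.9 160.1] F panel [ 0.11 -0.5  -0.01] rot err [-0.  -0.2  0.1] w 0.0597
shift cm [ 0.6   0.   -2.44] turn [-0.04 -0.17  0.1 ] d
```

View pics/v1.png

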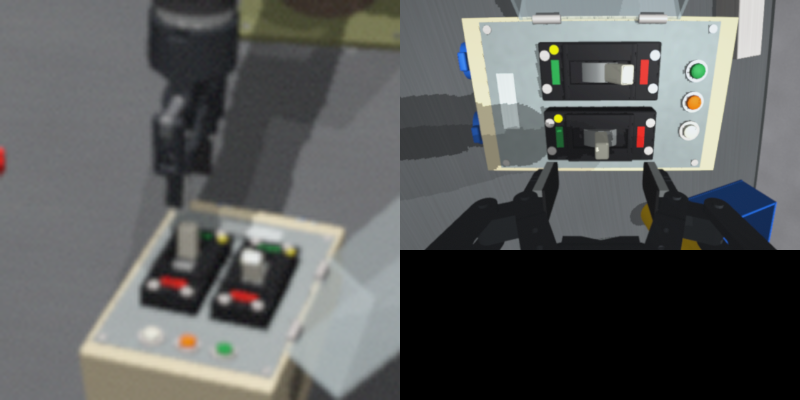

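The scene view shows the fingers above the tripped handle, with a fingertip at scene px ≈(277,197). The wrist view shows the handle between the fingers. Next I estimate fingertip height from that pixel.

```bash
python3 - <<'E'
from pose import *
c=load('s1')
for u,v in((173,205),(176,207),(180,205)):
    o,d=ray(c,220+u/3.077,130+v/3.077)
    o_,d_=inv(o),Rp.T@d
    k=(-.033-o_[1])/d_[1]; k2=(.037-o_[0])/d_[0]; print((o_+k*d_).round(4),(o_+k2*d_).round(4))
E
```

```text
[ 0.0416 -0.033   0.1013] [ 0.037  -0.0345  0.0985]
[ 0.033  -0.033   0.0945] [ 0.037  -0.0317  0.097 ]
[ 0.0217 -0.033   0.0902] [ 0.037  -0.0282  0.0998]
```

Emit:
arm_command:
  steps: [1.1,-0.1,-4.4,0,0,0,1.1,-0.1,-4.4,0,0,0,-0.6,0.2,-4.9,0,0,0,-0.6,0.2,-4.9,0,0,0]

```text
time_s: 2.3
ee_pos: [0.5483, -0.0663, 0.231]
ee_rot: [2.884, -0.001, 1.416]
wrist_force: [0.0, 0.4, 0.5]
gripper_width: 0.06
```

```bash
python3 - <<'E'
from pose import *
st()
E
```

```text
t 2.3 tcp panel mm [-19.7 -31.2 115. ] F panel [0.11 0.4  0.48] rot err [-0.1 -0.3  0.1] w 0.06
```

Emit:
arm_command:
  steps: [-0.1,0.015,-0.03,0,0,0,-0.2,0.03,-0.06,0,0,0,-0.3,0.045,-0.09,0,0,0,-0.4,0.06,-0.13,0,0,0,-0.5,0.075,-0.17,0,0,0]

```text
time_s: 2.8
ee_pos: [0.5459, -0.0653, 0.2293]
ee_rot: [2.881, -0.001, 1.417]
wrist_force: [0.5, -1.0, 0.0]
gripper_width: 0.0598
```

Emit:
arm_command:
  steps: [-0.09,0.014,-0.048,0,0,0,-0.18,0.028,-0.096,0,0,0,-0.27,0.04,-0.144,0,0,0]

```text
time_s: 3.1
ee_pos: [0.5433, -0.0649, 0.2278]
ee_rot: [2.881, -0.001, 1.417]
wrist_force: [-0.3, -0.2, 1.0]
gripper_width: 0.0602
```

```bash
python3 - <<'E'
from pose import *
st()
E
```

```text
t 3.1 tcp panel mm [-25.5 -30.6 113.3] F panel [ 0.04 -0.26  0.98] rot err [-0.1 -0.1  0. ] w 0.0602
```

Emit:
arm_command:
  steps: [-0.09,0.014,-0.048,0,0,0,-0.18,0.028,-0.096,0,0,0,-0.27,0.04,-0.144,0,0,0,-0.36,0.056,-0.19,0,0,0]

```text
time_s: 3.5
ee_pos: [0.5397, -0.0644, 0.226]
ee_rot: [2.881, -0.001, 1.417]
wrist_force: [1.4, -0.8, 1.2]
gripper_width: 0.0601
```

Emit:
arm_command:
  steps: [-0.09,0.014,-0.048,0,0,0,-0.18,0.028,-0.096,0,0,0]

```text
time_s: 3.7
ee_pos: [0.5379, -0.0641, 0.225]
ee_rot: [2.881, -0.001, 1.417]
wrist_force: [1.4, 0.1, 1.9]
gripper_width: 0.0598
```

```bash
python3 - <<'E'
from pose import *
st()
E
```

```text
t 3.7 tcp panel mm [-31.5 -30.6 112. ] F panel [1.78 0.31 1.47] rot err [-0.1 -0.   0. ] w 0.0598
```

Emit:
arm_command:
  steps: [-0.09,0.014,-0.048,0,0,0,-0.18,0.028,-0.096,0,0,0,-0.27,0.042,-0.144,0,0,0]

```text
time_s: 4.0
ee_pos: [0.5358, -0.0638, 0.2241]
ee_rot: [2.879, -0.001, 1.417]
wrist_force: [1.7, -0.3, 4.0]
gripper_width: 0.06
```

Emit:
arm_command:
  steps: [-0.09,0.014,-0.048,0,0,0,-0.18,0.028,-0.096,0,0,0]

```text
time_s: 4.2
ee_pos: [0.5345, -0.0636, 0.2235]
ee_rot: [2.878, -0.001, 1.417]
wrist_force: [3.0, -0.2, 5.4]
gripper_width: 0.06
```

```bash
python3 - <<'E'
from pose import *
st()
E
```

```text
t 4.2 tcp panel mm [-35.3 -30.6 111.4] F panel [4.29 0.24 4.46] rot err [-0.   0.1  0. ] w 0.06
```

Emit:
arm_command:
  steps: [-0.095,0.015,-0.026,0,0,0,-0.19,0.03,-0.05,0,0,0]

```text
time_s: 4.4
ee_pos: [0.5329, -0.0633, 0.223]
ee_rot: [2.878, -0.001, 1.417]
wrist_force: [5.4, -1.1, 3.2]
gripper_width: 0.06
```

```bash
python3 - <<'E'
from pose import *
st(); b=snap('scene','s2')
snap('wrist','w2')
z=cv2.resize(b['pixels'][170:250,240:320],None,fx=5,fy=5,interpolation=cv2.INTER_CUBIC)
a=cv2.resize(load('w2')['pixels'][60:300,200:440],(400,400))
cv2.imwrite('pics/v2.png',np.hstack([z,a]))
E
```

```text
t 4.4 tcp panel mm [-36.9 -30.6 111.3] F panel [ 6.09 -0.24  1.67] rot err [-0.   0.1  0. ] w 0.06
```

View pics/v2.png

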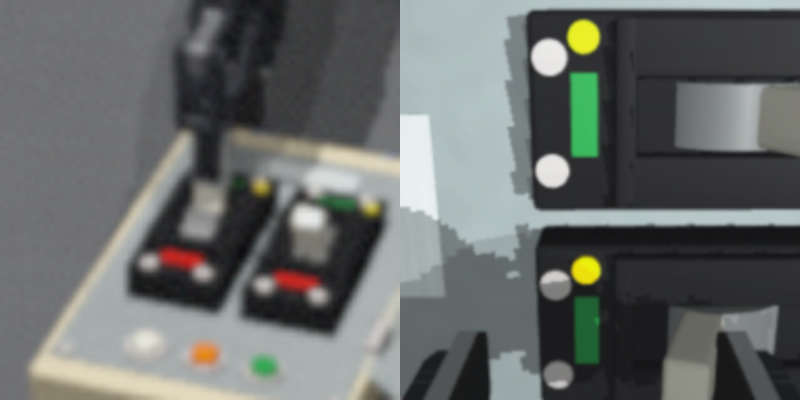

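The finger covers the upper third of the handle's far face (scene crop ≈(210,180)) and the handle leans toward OFF. The z load was sliding friction and has now fallen. I'm carrying on in 1 mm rows.

Emit:
arm_command:
  steps: [-0.094,0.015,-0.035,0,0,0,-0.19,0.03,-0.07,0,0,0]

```text
time_s: 4.7
ee_pos: [0.5317, -0.0631, 0.2225]
ee_rot: [2.876, -0.001, 1.417]
wrist_force: [8.1, -2.0, 2.4]
gripper_width: 0.0601
```

Emit:
arm_command:
  steps: [-0.094,0.015,-0.035,0,0,0,-0.19,0.03,-0.07,0,0,0]

```text
time_s: 4.9
ee_pos: [0.5306, -0.063, 0.2221]
ee_rot: [2.875, -0.001, 1.417]
wrist_force: [9.5, -3.3, -0.2]
gripper_width: 0.06
```

```bash
python3 - <<'E'
from pose import *
st()
E
```

```text
t 4.9 tcp panel mm [-39.4 -30.6 111. ] F panel [ 9.46 -1.8  -2.77] rot err [-0.   0.3  0. ] w 0.06
```

Emit:
arm_command:
  steps: [-0.09,0.014,-0.05,0,0,0]

```text
time_s: 5.0
ee_pos: [0.5301, -0.0629, 0.2218]
ee_rot: [2.874, -0.001, 1.417]
wrist_force: [11.1, -2.4, 1.8]
gripper_width: 0.0596
```

Emit:
arm_command:
  steps: [-0.09,0.014,-0.05,0,0,0]

```text
time_s: 5.1
ee_pos: [0.5296, -0.0628, 0.2215]
ee_rot: [2.873, -0.001, 1.417]
wrist_force: [11.0, -1.2, 1.9]
gripper_width: 0.0598
```

```bash
python3 - <<'E'
from pose import *
st()
E
```

```text
t 5.1 tcp panel mm [-40.5 -30.6 110.8] F panel [11.12  0.51 -1.05] rot err [0.  0.4 0. ] w 0.0598
```

Emit:
arm_command:
  steps: [-0.05,0.008,-0.025,0,0,0]

```text
time_s: 5.2
ee_pos: [0.5294, -0.0627, 0.2214]
ee_rot: [2.872, -0.001, 1.417]
wrist_force: [11.8, -1.3, 0.9]
gripper_width: 0.0601
```

Emit:
arm_command:
  steps: [-0.05,0.008,-0.025,0,0,0]

```text
time_s: 5.3
ee_pos: [0.5291, -0.0627, 0.2213]
ee_rot: [2.872, -0.001, 1.417]
wrist_force: [12.5, -1.3, 0.3]
gripper_width: 0.0596
```

Emit:
arm_command:
  steps: [0,0,0,0,0,0]

```text
time_s: 5.4
ee_pos: [0.5291, -0.0627, 0.2213]
ee_rot: [2.872, -0.001, 1.417]
wrist_force: [12.2, -2.1, 1.3]
gripper_width: 0.0601
```

```bash
python3 - <<'E'
from pose import *
st()
E
```

```text
t 5.4 tcp panel mm [-41.  -30.6 110.7] F panel [12.25 -0.16 -1.98] rot err [0.  0.5 0. ] w 0.0601
```

Emit:
arm_command:
  steps: [-0.05,0.008,-0.02,0,0,0]

```text
time_s: 5.5
ee_pos: [0.5288, -0.0627, 0.2212]
ee_rot: [2.871, -0.001, 1.416]
wrist_force: [11.9, -1.7, 1.8]
gripper_width: 0.0599
```

Emit:
arm_command:
  steps: [-0.05,0.008,-0.02,0,0,0]

```text
time_s: 5.6
ee_pos: [0.5284, -0.0626, 0.221]
ee_rot: [2.871, -0.001, 1.417]
wrist_force: [12.2, -2.2, -0.2]
gripper_width: 0.06
```

```bash
python3 - <<'E'
from pose import *
st()
E
```

```text
t 5.6 tcp panel mm [-41.8 -30.6 110.6] F panel [11.95 -0.28 -3.36] rot err [0.  0.5 0. ] w 0.06
```

Emit:
arm_command:
  steps: [-0.05,0.008,-0.03,0,0,0]

```text
time_s: 5.7
ee_pos: [0.5277, -0.0625, 0.2207]
ee_rot: [2.871, -0.001, 1.417]
wrist_force: [10.4, -2.0, 2.5]
gripper_width: 0.0599
```

Emit:
arm_command:
  steps: [-0.05,0.008,-0.03,0,0,0]

```text
time_s: 5.8
ee_pos: [0.5266, -0.0623, 0.2201]
ee_rot: [2.873, -0.001, 1.417]
wrist_force: [11.1, -2.1, 0.7]
gripper_width: 0.06
```

Emit:
arm_command:
  steps: [-0.05,0.008,-0.03,0,0,0]

```text
time_s: 5.9
ee_pos: [0.526, -0.0622, 0.2197]
ee_rot: [2.873, -0.001, 1.417]
wrist_force: [9.8, -1.4, 2.5]
gripper_width: 0.0602
```

```bash
python3 - <<'E'
from pose import *
st()
E
```

```text
t 5.9 tcp panel mm [-44.4 -30.6 110. ] F panel [10.25  0.13 -0.13] rot err [0.  0.4 0. ] w 0.0602
```

Emit:
arm_command:
  steps: [-0.05,0.008,-0.03,0,0,0]

```text
time_s: 6.0
ee_pos: [0.5254, -0.0621, 0.2194]
ee_rot: [2.873, -0.001, 1.417]
wrist_force: [10.2, -1.1, 0.8]
gripper_width: 0.0602
```

Emit:
arm_command:
  steps: [-0.05,0.008,-0.03,0,0,0]

```text
time_s: 6.1
ee_pos: [0.525, -0.0621, 0.2191]
ee_rot: [2.873, -0.001, 1.417]
wrist_force: [10.6, -2.5, 1.4]
gripper_width: 0.06
```

```bash
python3 - <<'E'
from pose import *
st()
E
```

```text
t 6.1 tcp panel mm [-45.6 -30.6 109.7] F panel [10.82 -0.87 -1.44] rot err [0.  0.4 0. ] w 0.06
```

Emit:
arm_command:
  steps: [-0.05,0.008,-0.03,0,0,0]

```text
time_s: 6.2
ee_pos: [0.5249, -0.062, 0.2191]
ee_rot: [2.872, -0.001, 1.417]
wrist_force: [11.9, -2.4, 2.6]
gripper_width: 0.0597
```

Emit:
arm_command:
  steps: [-0.05,0.008,-0.03,0,0,0]

```text
time_s: 6.3
ee_pos: [0.5247, -0.062, 0.219]
ee_rot: [2.871, -0.001, 1.417]
wrist_force: [10.6, -2.6, 2.8]
gripper_width: 0.0601
```

Emit:
arm_command:
  steps: [0,0,0,0,0,0]

```text
time_s: 6.4
ee_pos: [0.5247, -0.062, 0.219]
ee_rot: [2.871, -0.001, 1.417]
wrist_force: [11.6, -1.7, 2.7]
gripper_width: 0.0601
```

```bash
python3 - <<'E'
from pose import *
st()
E
```

```text
t 6.4 tcp panel mm [-46.  -30.6 109.7] F panel [12.05  0.07 -0.43] rot err [0.  0.5 0. ] w 0.0601
```

Emit:
arm_command:
  steps: [-0.05,0.008,-0.02,0,0,0]

```text
time_s: 6.5
ee_pos: [0.5245, -0.062, 0.219]
ee_rot: [2.871, -0.001, 1.417]
wrist_force: [11.9, -2.1, 4.1]
gripper_width: 0.0599
```

Emit:
arm_command:
  steps: [-0.04,0.006,-0.02,0,0,0,-0.04,0.006,-0.02,0,0,0]

```text
time_s: 6.7
ee_pos: [0.5243, -0.0619, 0.219]
ee_rot: [2.87, -0.001, 1.417]
wrist_force: [11.3, -2.0, 2.3]
gripper_width: 0.0602
```

```bash
python3 - <<'E'
from pose import *
st()
E
```

```text
t 6.7 tcp panel mm [-46.3 -30.5 109.7] F panel [11.7  -0.24 -0.76] rot err [0.  0.6 0. ] w 0.0602
```

Emit:
arm_command:
  steps: [-0.05,0.008,-0.015,0,0,0,-0.05,0.008,-0.015,0,0,0]

```text
time_s: 6.9
ee_pos: [0.5241, -0.0619, 0.219]
ee_rot: [2.869, -0.001, 1.416]
wrist_force: [11.4, -2.2, 2.2]
gripper_width: 0.0601
```

Emit:
arm_command:
  steps: [-0.05,0.008,-0.015,0,0,0,-0.05,0.008,-0.015,0,0,0]

```text
time_s: 7.1
ee_pos: [0.5238, -0.0618, 0.2191]
ee_rot: [2.869, -0.001, 1.417]
wrist_force: [13.2, -2.0, 2.2]
gripper_width: 0.0601
```

```bash
python3 - <<'E'
from pose import *
st()
E
```

```text
t 7.1 tcp panel mm [-46.8 -30.5 109.9] F panel [13.44  0.09 -1.32] rot err [0.  0.6 0. ] w 0.0601
```

Solid resistance at 13.5 N. Backing off 8 mm to see whether the handle stays.

Emit:
arm_command:
  steps: [0.19,-0.03,0.05,0,0,0,0.38,-0.06,0.1,0,0,0]

```text
time_s: 7.3
ee_pos: [0.5253, -0.0621, 0.2194]
ee_rot: [2.874, -0.001, 1.417]
wrist_force: [1.8, -0.6, 11.2]
gripper_width: 0.0601
```

Emit:
arm_command:
  steps: [0.19,-0.03,0.05,0,0,0,0.38,-0.06,0.1,0,0,0]

```text
time_s: 7.5
ee_pos: [0.527, -0.0623, 0.2192]
ee_rot: [2.878, -0.001, 1.417]
wrist_force: [2.0, -0.2, 7.1]
gripper_width: 0.0603
```

```bash
python3 - <<'E'
from pose import *
st()
E
```

```text
t 7.5 tcp panel mm [-43.6 -30.5 109.2] F panel [3.78 0.15 6.38] rot err [-0.   0.1  0. ] w 0.0603
```

```bash
python3 - <<'E'
from pose import *
b=snap('scene','s3'); a=snap('wrist','w3')
z=cv2.resize(b['pixels'][170:250,240:320],None,fx=5,fy=5,interpolation=cv2.INTER_CUBIC)
a=cv2.resize(a['pixels'][200:400,220:420],(400,400))
cv2.imwrite('pics/v3.png',np.hstack([z,a]))
E
```

```text
(no output)
```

View pics/v3.png

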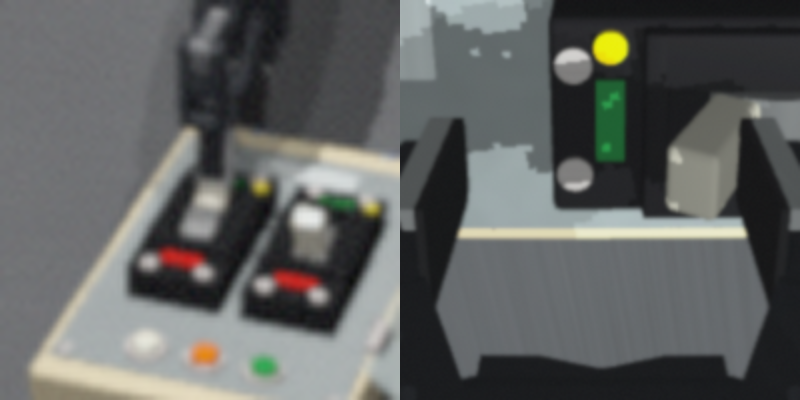

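The handle still touches the finger (wrist crop ≈(740,110)), so it may have followed. Backing off further will tell.

Emit:
arm_command:
  steps: [0.19,-0.03,0.05,0,0,0,0.36,-0.05,0.2,0,0,0]

```text
time_s: 7.8
ee_pos: [0.5286, -0.0626, 0.2194]
ee_rot: [2.883, -0.001, 1.417]
wrist_force: [0.4, -0.1, 1.6]
gripper_width: 0.0599
```

```bash
python3 - <<'E'
from pose import *
st()
E
```

```text
t 7.8 tcp panel mm [-42.  -30.5 109. ] F panel [ 0.83 -0.    1.48] rot err [-0.1 -0.2  0. ] w 0.0599
```

Emit:
arm_command:
  steps: [0.38,-0.06,0.15,0,0,0,0.76,-0.12,0.25,0,0,0]

```text
time_s: 8.0
ee_pos: [0.5355, -0.0637, 0.2209]
ee_rot: [2.886, -0.001, 1.417]
wrist_force: [0.2, -0.8, -0.3]
gripper_width: 0.0598
```

```bash
python3 - <<'E'
from pose import *
st()
b=snap('scene','s4'); a=snap('wrist','w4')
z=cv2.resize(b['pixels'][170:250,240:320],None,fx=5,fy=5,interpolation=cv2.INTER_CUBIC)
a=cv2.resize(a['pixels'][200:400,220:420],(400,400))
cv2.imwrite('pics/v4.png',np.hstack([z,a]))
E
```

```text
t 8.0 tcp panel mm [-34.9 -30.6 108.6] F panel [ 0.25 -0.8  -0.41] rot err [-0.1 -0.4  0. ] w 0.0598
```

View pics/v4.png

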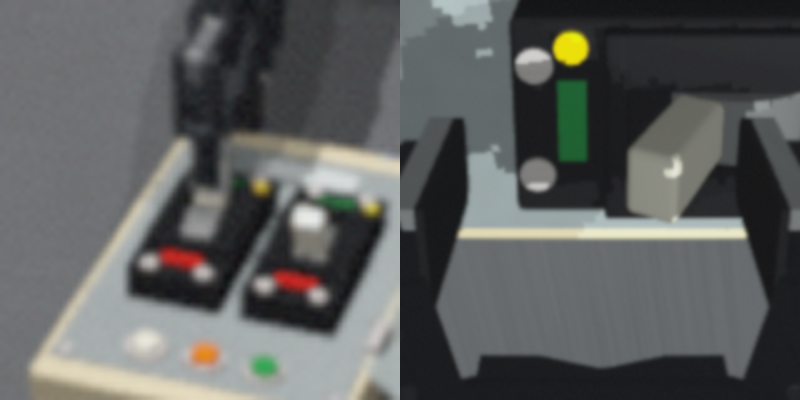

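The handle stays OFF with a clear gap to the far finger (handle ≈(675,160), finger ≈(745,150)), so it has reset. Now I use the near finger to push it on.

Emit:
arm_command:
  steps: [1.5,-0.25,0.4,0,0,0,3.1,-0.55,0.85,0,0,0,3.1,-0.55,0.85,0,0,0]

```text
time_s: 8.4
ee_pos: [0.5691, -0.0696, 0.2308]
ee_rot: [2.882, -0.001, 1.417]
wrist_force: [0.4, 0.7, 0.1]
gripper_width: 0.0599
```

Emit:
arm_command:
  steps: [0.19,-0.03,0.05,0,0,0,0.38,-0.06,0.1,0,0,0,0.57,-0.09,0.15,0,0,0,0.76,-0.12,0.2,0,0,0]

```text
time_s: 8.8
ee_pos: [0.5728, -0.0702, 0.2315]
ee_rot: [2.887, -0.001, 1.417]
wrist_force: [-5.4, 1.2, 2.1]
gripper_width: 0.0599
```

```bash
python3 - <<'E'
from pose import *
st()
E
```

```text
t 8.8 tcp panel mm [  4.4 -31.3 109.1] F panel [-4.84  0.36  3.45] rot err [-0.1 -0.4  0. ] w 0.0599
```

Emit:
arm_command:
  steps: [0.095,-0.015,0.03,0,0,0,0.19,-0.03,0.06,0,0,0]

```text
time_s: 9.0
ee_pos: [0.5759, -0.0707, 0.2327]
ee_rot: [2.885, -0.001, 1.417]
wrist_force: [-4.6, 1.3, 1.6]
gripper_width: 0.0599
```

Emit:
arm_command:
  steps: [0.095,-0.015,0.03,0,0,0,0.19,-0.03,0.06,0,0,0]

```text
time_s: 9.2
ee_pos: [0.5795, -0.0712, 0.2341]
ee_rot: [2.881, -0.001, 1.417]
wrist_force: [-2.7, 0.2, 0.9]
gripper_width: 0.0604
```

```bash
python3 - <<'E'
from pose import *
st()
E
```

```text
t 9.2 tcp panel mm [ 11.6 -31.3 109.9] F panel [-2.37 -0.26  1.58] rot err [-0.1 -0.1  0. ] w 0.0604
```

Emit:
arm_command:
  steps: [0.2,-0.03,0.055,0,0,0,0.4,-0.06,0.11,0,0,0,0.6,-0.09,0.16,0,0,0,0.8,-0.12,0.21,0,0,0]

```text
time_s: 9.6
ee_pos: [0.5883, -0.0725, 0.2365]
ee_rot: [2.88, -0.001, 1.417]
wrist_force: [-1.9, -0.3, 0.9]
gripper_width: 0.0599
```

Emit:
arm_command:
  steps: [0.2,-0.03,0.055,0,0,0,0.4,-0.06,0.11,0,0,0,0.6,-0.09,0.16,0,0,0,0.8,-0.12,0.21,0,0,0]

```text
time_s: 10.0
ee_pos: [0.596, -0.0737, 0.2384]
ee_rot: [2.881, -0.001, 1.417]
wrist_force: [-0.1, 0.4, 0.3]
gripper_width: 0.0597
```

```bash
python3 - <<'E'
from pose import *
st()
E
```

```text
t 10.0 tcp panel mm [ 28.8 -31.2 109.7] F panel [-0.14  0.4   0.3 ] rot err [-0.1 -0.1  0. ] w 0.0597
```

Emit:
arm_command:
  steps: [-1.4,0.2,-0.4,0,0,0,-1.4,0.2,-0.4,0,0,0,-3.5,0.5,7.3,0,0,0,-3.5,0.5,7.3,0,0,0,-3.5,0.5,7.3,0,0,0]

```text
time_s: 10.5
ee_pos: [0.5631, -0.0689, 0.3171]
ee_rot: [2.871, -0.001, 1.417]
wrist_force: [1.5, 0.6, 0.3]
gripper_width: 0.0601
```

```bash
python3 - <<'E'
from pose import *
st()
b=snap('scene','s5'); a=snap('wrist','w5')
z=cv2.resize(b['pixels'][160:260,240:390],(600,400),interpolation=cv2.INTER_CUBIC)
a=cv2.resize(a['pixels'],(600,375))[:200]
cv2.imwrite('pics/v5.png',np.vstack([z,a]))
go([0,.26,.25]); go([0,.26,.133])
E
```

```text
t 10.5 tcp panel mm [ 17.1 -31.5 194.3] F panel [ 1.41  0.83 -0.12] rot err [0.  0.5 0. ] w 0.0601
shift cm [ 1.58 29.26  5.4 ] turn [-0.04  0.08  0.01] d 
shift cm [ 4.57 28.8  -5.9 ] turn [-0.04  0.08  0.01] d
```

View pics/v5.png

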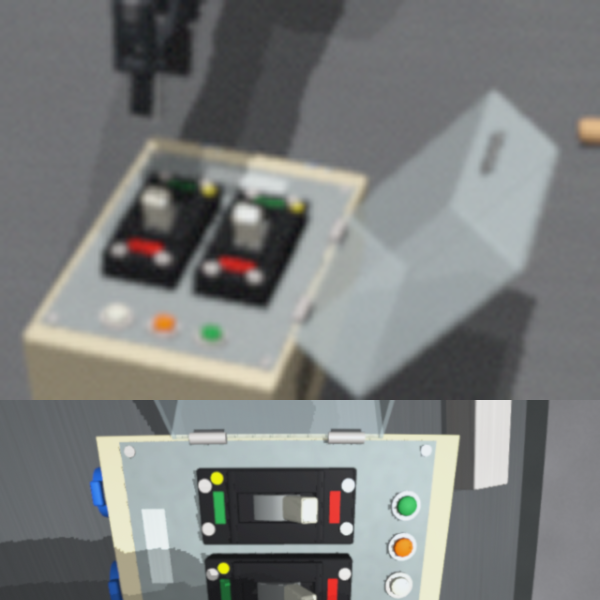

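Both handles now lean the same way at ON (scene crop (158,215) and (248,225)), and the welder's holds with nothing touching it. The cover's edge corners fit an angle of about 2.2 rad. Next, the cover.

Emit:
arm_command:
  steps: [-1,0,5,0,0,0,1.6,29.3,5.4,0,0,0,1.6,29.3,5.4,0,0,0,1.6,29.3,5.4,0,0,0,1.6,29.3,5.4,0,0,0]

```text
time_s: 11.1
ee_pos: [0.568, 0.1322, 0.362]
ee_rot: [2.883, 0.0, 1.416]
wrist_force: [1.9, -0.4, -0.1]
gripper_width: 0.06
```

```bash
cat > cov.py <<'E'
from pose import *
L=.064
def tcp(ph,dx=.0,push=.0):
    C,S=np.cos(ph),np.sin(ph)
    c=np.array([-.155*C+.062*S,.155*S+.062*C]); f=np.array([-.13*C+.062*S,.13*S+.062*C])
    y=c[0] if ph>np.pi/2 else f[0]
    return np.array([0,.08+y+.011,f[1]+L])
def rows(phs):
    b=inv(read_state()['ee_pos'])
    for ph in phs: print(round(ph,2),(Rp@(tcp(ph)-b)*100).round(1).tolist())
E
python3 - <<'E'
from pose import *
st(); go([0,.26,.25]); go([0,.26,.133])
E
```

```text
t 11.1 tcp panel mm [  3.7 167.9 244.4] F panel [ 1.91 -0.13 -0.56] rot err [-0.  -0.2  0.1] w 0.06
shift cm [0.91 9.17 0.45] turn [-0.02 -0.2   0.05] d 
shift cm [  3.91   8.71 -10.85] turn [-0.02 -0.2   0.05] d
```

Emit:
arm_command:
  steps: [0.9,9.2,0.5,0,0,0,0.9,9.2,0.5,0,0,0,3.9,8.9,-10.8,0,0,0,3.9,8.9,-10.8,0,0,0,3.9,8.9,-10.8,0,0,0]

```text
time_s: 11.6
ee_pos: [0.6046, 0.219, 0.2474]
ee_rot: [2.892, 0.005, 1.418]
wrist_force: [-1.9, 0.7, -0.9]
gripper_width: 0.0597
```

Emit:
arm_command:
  steps: [0,0,0,0,0,0]

```text
time_s: 11.7
ee_pos: [0.605, 0.2186, 0.2491]
ee_rot: [2.891, 0.005, 1.417]
wrist_force: [0.1, 0.2, 0.5]
gripper_width: 0.0598
```

```bash
python3 - <<'E'
from cov import *
st(); rows([2.2,2.1,2.0,1.9,1.8,1.7])
E
```

```text
t 11.7 tcp panel mm [ -3.1 259.1 129.3] F panel [0.16 0.21 0.5 ] rot err [ 0.2 -0.7  0. ] w 0.0598
2.2 [-0.2, -2.7, 0.4]
2.1 [-0.7, -3.6, 1.6]
2.0 [-1.1, -4.6, 2.7]
1.9 [-1.6, -5.8, 3.7]
1.8 [-2.0, -7.0, 4.6]
1.7 [-2.5, -8.4, 5.5]
```

Emit:
arm_command:
  steps: [-0.2,-2.7,0.4,0,0,0,-0.7,-3.6,1.6,0,0,0,-1.1,-4.6,2.7,0,0,0,-1.6,-5.8,3.7,0,0,0,-2,-7,4.6,0,0,0]

```text
time_s: 12.2
ee_pos: [0.5872, 0.1512, 0.3044]
ee_rot: [2.88, -0.006, 1.419]
wrist_force: [-2.9, 5.3, 3.1]
gripper_width: 0.0597
```

```bash
python3 - <<'E'
from cov import *
st(); rows([1.7,1.6,1.5,1.4,1.3])
E
```

```text
t 12.2 tcp panel mm [  4.2 189.7 184.5] F panel [-2.76  4.76  3.91] rot err [-0.4  0.1 -0.1] w 0.0597
1.7 [-0.7, -1.6, -0.1]
1.6 [-1.1, -3.1, 0.6]
1.5 [-1.5, -4.4, 1.2]
1.4 [-1.8, -5.8, 1.6]
1.3 [-2.1, -7.1, 1.9]
```

Emit:
arm_command:
  steps: [-0.6,-1.6,0,0,0,0,-1.1,-3.1,0.6,0,0,0,-1.5,-4.4,1.2,0,0,0,-1.8,-5.8,1.6,0,0,0,-2.1,-7.1,1.9,0,0,0]

```text
time_s: 12.7
ee_pos: [0.5665, 0.0776, 0.322]
ee_rot: [2.879, -0.002, 1.417]
wrist_force: [0.1, 3.2, 3.5]
gripper_width: 0.0598
```

```bash
python3 - <<'E'
from cov import *
st(); rows([1.2,1.1,1.0,.9,.8,.7])
b=snap('scene','s6')
cv2.imwrite('pics/v6.png',cv2.resize(b['pixels'][120:300,220:420],(600,540),interpolation=cv2.INTER_CUBIC))
E
```

```text
t 12.7 tcp panel mm [ -0.  113.8 204. ] F panel [0.49 3.17 3.47] rot err [-0.1  0.   0. ] w 0.0598
1.2 [-0.3, -1.2, 0.4]
1.1 [-0.5, -2.6, 0.4]
1.0 [-0.7, -4.0, 0.3]
0.9 [-0.8, -5.4, 0.0]
0.8 [-1.0, -6.8, -0.3]
0.7 [-1.0, -8.2, -0.9]
```

View pics/v6.png

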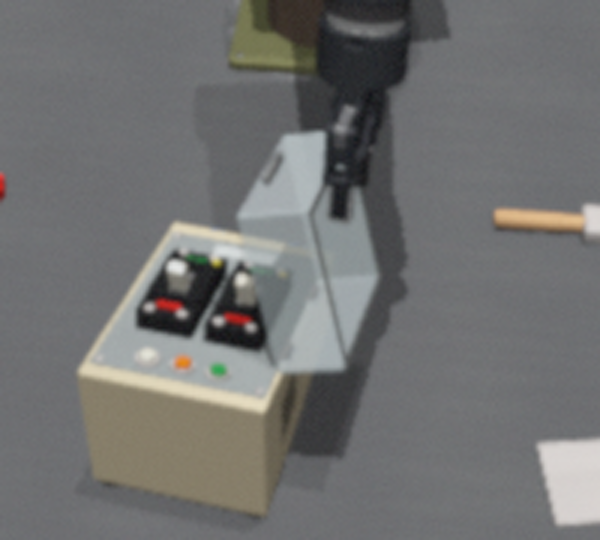

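The cover is past vertical (free edge near (280,170) in the crop), with the fingers behind its outer face at (340,200). Both handles are still ON. Continuing.

Emit:
arm_command:
  steps: [-0.3,-1.2,0.4,0,0,0,-0.5,-2.6,0.4,0,0,0,-0.7,-4,0.3,0,0,0,-0.8,-5.4,0,0,0,0,-1,-6.8,-0.3,0,0,0]

```text
time_s: 13.25
ee_pos: [0.5559, 0.0092, 0.317]
ee_rot: [2.882, -0.0, 1.416]
wrist_force: [0.7, 1.9, 0.2]
gripper_width: 0.0604
```

```bash
python3 - <<'E'
from cov import *
st(); rows([.7,.6,.5,.4,.3])
E
```

```text
t 13.25 tcp panel mm [ -1.3  44.6 199.1] F panel [0.42 1.98 0.14] rot err [-0.  -0.1  0. ] w 0.0604
0.7 [0.0, -1.3, -0.4]
0.6 [-0.0, -2.6, -1.0]
0.5 [0.0, -3.8, -1.7]
0.4 [0.1, -5.0, -2.6]
0.3 [0.2, -6.0, -3.6]
```

Emit:
arm_command:
  steps: [0,-1.3,-0.4,0,0,0,0,-2.6,-1,0,0,0,0,-3.8,-1.7,0,0,0,0.1,-5,-2.6,0,0,0,0.2,-6,-3.6,0,0,0]

```text
time_s: 13.75
ee_pos: [0.5583, -0.0509, 0.2809]
ee_rot: [2.881, 0.0, 1.416]
wrist_force: [-0.7, -0.3, 2.0]
gripper_width: 0.0596
```

```bash
python3 - <<'E'
from cov import *
st(); rows([.2,.1,0.05,0,-.03])
E
```

```text
t 13.75 tcp panel mm [  0.5 -14.4 161.2] F panel [-0.13 -0.41  2.14] rot err [-0.  -0.1  0.1] w 0.0596
0.2 [0.1, -1.0, -1.0]
0.1 [0.3, -1.8, -2.2]
0.05 [0.4, -2.2, -2.8]
0 [0.5, -2.6, -3.4]
-0.03 [0.6, -2.8, -3.8]
```

Emit:
arm_command:
  steps: [0.1,-1,-1,0,0,0,0.3,-1.8,-2.2,0,0,0,0.4,-2.2,-2.8,0,0,0,0.5,-2.6,-3.4,0,0,0,0.5,-2.6,-3.6,0,0,0]

```text
time_s: 14.25
ee_pos: [0.5626, -0.0739, 0.2497]
ee_rot: [2.88, -0.005, 1.419]
wrist_force: [-23.5, 7.1, 41.1]
gripper_width: 0.06
```

```bash
python3 - <<'E'
from cov import *
st()
E
```

```text
t 14.25 tcp panel mm [-1.000e-01 -3.660e+01  1.291e+02] F panel [-12.88   3.41  46.01] rot err [-0.3  0.1 -0.1] w 0.06
```

It is pressing firmly on the stop, so the cover is shut. Lifting off now.

Emit:
arm_command:
  steps: [-0.1,0,0.5,0,0,0,-1.3,0.2,5,0,0,0,-3,0.4,9,0,0,0,-8,0.4,12,0,0,0,-13,0.4,12,0,0,0]

```text
time_s: 14.75
ee_pos: [0.4425, -0.0715, 0.369]
ee_rot: [2.873, -0.001, 1.418]
wrist_force: [0.0, -0.1, 0.4]
gripper_width: 0.06
```

Emit:
arm_command:
  steps: [-6,0,2,0,0,0,-6,0,2,0,0,0,-6,0,2,0,0,0]

```text
time_s: 15.05
ee_pos: [0.3797, -0.0713, 0.3861]
ee_rot: [2.878, -0.001, 1.417]
wrist_force: [0.3, 0.3, 0.3]
gripper_width: 0.0601
```

```bash
python3 - <<'E'
from cov import *
st(); b=snap('scene','s7'); t_=snap('top','t7')
z=cv2.resize(b['pixels'][180:290,240:340],(500,550),interpolation=cv2.INTER_CUBIC)
a=cv2.resize(t_['pixels'],(300,188)); a=cv2.copyMakeBorder(a,0,362,0,0,0)
cv2.imwrite('pics/v7.png',np.hstack([z,a]))
for x in(-.0775,.0775):
  for y,zz in((-.155,.062),(0,.062),(-.155,0)):
    for ph in (0,.06):
      C,S=np.cos(ph),np.sin(ph); p=proj(b,w([x,.08+C*y+S*zz,-S*y+C*zz])); print(x,y,zz,ph,np.round([(p[0]-240)*5,(p[1]-180)*5]))
E
```

```text
t 15.05 tcp panel mm [-139.8  -62.   307.8] F panel [0.34 0.3  0.23] rot err [-0.   0.1  0. ] w 0.0601
-0.0775 -0.155 0.062 0 [175.  28.]
-0.0775 -0.155 0.062 0.06 [182.  16.]
-0.0775 0 0.062 0 [438.  77.]
-0.0775 0 0.062 0.06 [445.  78.]
-0.0775 -0.155 0 0 [173. 121.]
-0.0775 -0.155 0 0.06 [174. 107.]
0.0775 -0.155 0.062 0 [ 81. 167.]
0.0775 -0.155 0.062 0.06 [ 88. 153.]
0.0775 0 0.062 0 [369. 223.]
0.0775 0 0.062 0.06 [376. 225.]
0.0775 -0.155 0 0 [ 80. 265.]
0.0775 -0.155 0 0.06 [ 81. 251.]
```

View pics/v7.png

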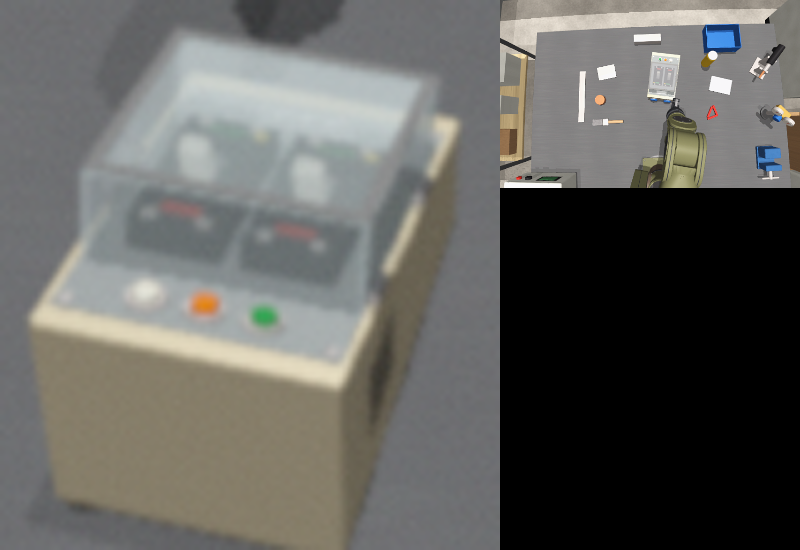

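The corners at (83,167) and (178,32) match the predictions for a shut cover, (81,167) and (175,28). Both handles are ON under it and the arm is clear. Handing in.

```bash
python3 -c "
from bench import finish_job; print(finish_job())"
```

```text
the job is handed in; nothing more can be done
None
```

The job is handed in, and my last checks showed the task done. No verdict came back.

- **Off and reset:** I pushed the welder's handle off with one finger. The force peaked at about 12.5 N, eased as it clicked over, then rose to 13.5 N at the stop. When I backed away, the handle stayed at OFF, with a clear gap to the finger.
- **On:** I pushed it back with the other finger, which took about 6 N, and it snapped to ON. It held there by itself, and the neighbouring handle was never touched.
- **Cover:** I swung it over and pressed it shut. In the last picture its corners match the shut position to within about 1 pixel, and both handles look ON under it.
- **Bystanders:** I did not measure them, but nothing went near them. In the small final top view they look where they were.

**Checks that disagreed:**
- **Press on the cover:** the fingertips reached about 48 N at the wrist for a moment. That is under the 120 N wrist limit, but above the 40 N limit on the arm or gripper body pressing on something. I believe only the fingertips touched.
- **Readings near OFF:** on backing off I saw about 7 to 11 N across the handle, and one picture suggested the handle had followed the finger. The next move and picture showed it had stayed OFF.

It finished at about 15 s of the 72 s allowed, with 9 pictures viewed.

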